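Lock the shaker deck and seat the tube carrier on its locating pin

TASK

Put the red-headed lock pin fully home through the lug of the shaker's floating deck and the bracket under it, and let go of it. Then take the blue tube carrier by its handle, feel with it between the black rails for the locating pin that it hides until it drops on and sits flat on the deck, and press it down so that the sprung deck goes down to its stop. Finish while still holding the carrier pressed down, with the lock pin in place and the cups and the jar left where they are.

Things in the scene. Friction and masses are not known exactly. Their poses are not given: they have to be found in the camera images.
- pin_park: Fixed grey plastic parking block, 56 x 56 x 42 mm, in which the lock pin stands upright at the start (plain 15 mm through hole, the pin's head rests on the block's top). Origin at the centre of its underside.
- lock_pin_centre (a point): Loose lock pin, upright: steel shaft 10 mm across, 36 mm long, tapered foot; above it a red round head 24 mm across, 36 mm high, to grip. This point is on its axis, half-way up its 72 mm: 36 mm above the foot, level with the head's underside. z up along the axis. 40 g.
- lock_hole (a point): Centre of the hole's mouth on top of the aluminium lug (36 mm wide, 8 mm thick) at the deck's +y side, 52 mm above the worktop. Hole 12.5 mm across, chamfered 2 mm; 10 mm below the lug the dark bracket of the base has the same hole, in line while the deck is left alone. Pin home: head on the lug, lock_pin_centre at this point.
- station: Fixed grey base of the shaker, 220 x 150 mm, under the deck; origin at the centre of its underside, x along the rails, y to the lug. On it the deck floats: unlocked, up to 8 mm either way along x on soft springs, drifting with whatever rubs on it; locked, about 3 mm.
- deck_centre (a point): Centre of the aluminium deck's top face, 52 mm above the worktop when not pressed; x along the two black rails, y to the lug (lock_hole is at y = 92 mm), z up. Deck 190 x 116 mm; rails 150 mm long, 92 mm apart inside, 16 mm high above the deck, ends open.
- pin_slot (a point): Centre of the short dark slot in the deck, 2 mm above deck_centre, same axes. A steel locating pin, 11 mm across, tapered to 6 mm at the top, stands 9 mm above the deck on the slot's line (y = 0), fixed anywhere from x = -13 to +13 mm; its place is not reported. It goes down with the deck when pressed on.
- deck (a joint): How far the sprung deck, with rails, lug and locating pin, is pressed down: 0 left alone, 0.008 m at its lower stop. It starts to move at about 4 N (weight of what lies on it included) and takes about 0.9 N more for each mm: about 11 N at the stop.
- carrier_centre (a point): Loose blue tube carrier, plate 120 (x) x 84 (y) x 20 mm with six sockets; upright in its middle a white flat handle 14 mm thick (x), 46 mm wide (y), from 20 to 64 mm above the underside. This point is on the middle axis, 32 mm above the underside (seated: 32 mm above deck_centre); z up. 140 to 260 g. Starts flat on the worktop.
- carrier_bore (a point): Mouth of the blind round bore in the centre of the carrier's flat underside, straight below carrier_centre: 15.5 mm across, 11 mm deep, chamfered 2 mm. Made for the locating pin; the carrier's x goes along the rails, either way round.
- cup_orange: Bystander: specimen cup with orange lid, 60 mm across and high; origin at the centre of its underside.
- cup_white: Bystander: specimen cup with white lid, 60 mm across and high; origin at the centre of its underside.
- jar: Bystander: white jar, 46 mm across, 78 mm high; origin at the centre of its underside.
Things that resemble listed ones, but are neither listed nor needed, are in the scene too. Of the things that look like the part that bears lock_pin_centre, the smaller one is meant.

How it is judged:
On the way, in this order (a step that is already met when the one before it is completed fails the run):
1. the lock pin is home through lug and bracket and let go (horizontal distance between lock_pin_centre and lock_hole below 0.005 m and z of lock_pin_centre in the frame of lock_hole below 0.003 m and contact force between the fingers and lock_pin below 0.3 N), for 0.2 s.
2. the carrier has dropped over the locating pin and sits on the deck between the rails (z of carrier_centre in the frame of deck_centre below 0.035 m and horizontal distance between carrier_centre and deck_centre below 0.02 m), for 0.1 s.
At the end, for the whole second after the job is handed in: The carrier sits over the locating pin, underside within 2.5 mm of the deck, square within 0.15 rad, middle within 20 mm of the deck's centre; the fingers hold it with the deck pressed down over 6 mm; the lock pin is through lug and bracket (within 5 mm sideways, centre under 57 mm up) (z of carrier_centre in the frame of deck_centre between 0.029 and 0.0345 m and horizontal distance between carrier_centre and deck_centre below 0.02 m and angle between the x axis of carrier_centre and the x axis of deck_centre, either way round below 0.15 rad and value of joint deck above 0.006 m and contact force between the fingers and carrier above 2 N and horizontal distance between lock_pin_centre and lock_hole below 0.005 m and z of lock_pin_centre in the frame of station below 0.057 m); the arm keeps its last pose, push and grip.
It fails at once if a cup or the jar is shoved or knocked over (distance of any of cup_orange, cup_white, jar from where it was at the start of the episode above 0.03 m or angle between any of cup_orange, cup_white, jar's own z axis and vertical above 0.5 rad).
It also fails if it takes over 56 s, if anything falls off the work surface, if the arm or the gripper's body presses on something with over 40 N, if the wrist force passes 120 N, or if a joint passes its speed limit or range.

ROBOT

A 6-joint arm with a two-finger parallel gripper is mounted at the origin on a cart in front of the work surface, level with it; the furniture and walls round the work are solid. World frame = base frame: x ahead of the robot, y to its left, z up, the work surface at z = 0. Lengths are in m, angles in rad, forces in N, time in s.
With the tool pointing down it reaches from about 0.4 to 0.825 m from the base axis. Payload 7 kg.
Tool frame: the origin (TCP) lies between the finger pads; the fingertips stand arm.nose_length ahead of it and the grasp point (between the pads) is the TCP (arm.nose_length is the distance from the TCP to the fingertips, in m); x points along the fingers, z is the direction in which the jaws open and shut, and the axes are right-handed (so a half turn about x gives the same grasp; the last joint's range is limited). The gripper opens to 88 mm and grips with 3 to 60 N. Pads are 19 mm wide; open, the fingers measure 130 mm over their backs; the gripper's body (78 mm by 193 mm) begins 47 mm behind the grasp point.
Start: joints at [1.497, 0.359, 0.012, 0, -1.224, -0.288], TCP at [0.239, 0.631, 0.246] pointing down, gripper open.
Joint ranges: [-3.07, 3.07], [-1.43, 2.12], [-1.02, 1.25], [-3.03, 1.67], [-3.05, -0], [-3.03, 3.03]. Speed limits (rad/s): [2.39, 2.39, 3.01, 3.14, 3.14, 3.14].

INTERFACE

Orientations are given as [roll, pitch, yaw] about the fixed x, y, z axes, in that order (R = Rz(yaw) Ry(pitch) Rx(roll)).
In Python, from station import arm, viewer, spotter gives the robot as it stands.
- The arm moves only by the shell command python3 -m handwheel 'ROWS' [FORCE]. ROWS is a JSON object of lists of equal length, an entry for each row: "gripper": the gripper command: -1 is shut, 1 is fully open, values between are in proportion; "travel": the shift along the world's x, y, z each as a share of 500 mm, from -1 to 1, a list of three; "spin": the turn about the world's z as a share of 45 degrees, from -1 to 1. A call has 1 to 20 rows; each row is the pose to reach, as a shift and turn from the pose commanded when the call began; what a row does not reach only later rows make up. A row lasts 1/10 s, in which the tool goes at most 50 mm and 8.59 degrees, less where a joint would pass 70% of its speed; a pose out of reach is approached as far as the arm can. A call with a number of a shift or a turn outside -1 to 1 is refused whole. A call with a gripper value outside its range is refused whole. The fingers move at their own pace and stop on an object; FORCE is the grip in N (left out, the last holds). Time passes only in rows, so rows that repeat a pose let the fingers close. It gives the time, the measured TCP pose, the force and the opening at its end, in the units of the state.
- arm.get_state(): the state, without advancing time (a new reading comes with each control period).
- viewer.grab_frame(name): name is "scene" or "top" or "wrist"; returns a dict with "pixels" (400x640x3 uint8, blue, green, red), "fx", "fy", "cx", "cy" (pixels), "k1" (the pictures are not rectified: a ray, as slopes to the right and down, at radius r is drawn at 1 + k1 r^2 times it, then the intrinsics apply), "eye" and "attitude" of the camera in the world. Camera axes: x right, y down, z forward; pixel columns grow to the right and rows downward; lengths in m; the calibration is good to about 2 mm. A picture is of the moment at which its call begins. There is no depth.
- arm.job_done(): hands the job in, once; it reports no verdict.
Trained networks look in the newest picture that a camera, given by its name, has taken for a name from the list of things; names that differ only in an ending like _2 or _b are one class to them, and where a whole thing is asked for, a point or a joint stands for the part that bears it (a point fixed in the world has none). Each returns a list of dicts, best first, with "conf" (0 to 1); they miss things now and then, are a little off and sometimes report something else, mostly with a low value. They report only what shows in the picture. A call takes as long as a camera call. They do not tell look-alikes from the thing itself.
- spotter.spot_in(camera, label): "rect" ([left, top, right, bottom] in pixels, round what is visible of it).
- spotter.tip_of(camera, label): "at" ([column, row] in pixels: a listed point, or the origin of a listed thing).
The state is a dict: "t": time; "q": joint angles; "qd": joint speeds; "joint_efforts": joint torques, N m; "eef_pos": TCP position; "ee_rot": TCP orientation; "force": force on the tool from outside, world axes, zero at the start; "moment": the same for the moment, N m; "width": finger opening in m.
Only numpy, scipy, OpenCV 4.12 (cv2) and the standard library are available. Lean on these libraries where they do the work, as an engineer would, in place of code of your own. Each camera call takes 0.05 s, during which the arm holds its last target.

## Working session

There is one attempt and no reset: what is moved stays moved. The work goes in short steps, Python scripts to look and compute and a shell command to move; the robot and the scene stay as the last step left them, time stands still between calls to the robot, and variables do not carry over. Pictures are saved under pics/ and viewed, and the job is handed in when it is done.

```bash
ls; mkdir -p pics; python3 - <<'E'
from station import arm, viewer, spotter
import cv2
s=arm.get_state(); print({k:s[k] for k in('t','eef_pos','ee_rot','force','width')}, arm.nose_length)
for n in('scene','top','wrist'):
    f=viewer.grab_frame(n); cv2.imwrite(f'pics/{n}0.png',f['pixels']); print(n,f['fx'],f['fy'],f['cx'],f['cy'],f['k1'],f['eye'],f['attitude'])
E
```

```text
pics
{'t': 0.0, 'eef_pos': array([0.23877841, 0.63088587, 0.24466792]), 'ee_rot': array([ 0.08021243,  1.56923849, -1.85248244]), 'force': array([-0.0392309 , -0.11804891,  0.40433161]), 'width': 0.08766871543107708} 0.019
scene 394.87344785528427 394.87344785528427 320.5333891902128 197.17973101457284 -0.09458110470860047 [-0.14549638  0.48799662  0.65944925] [-2.16917323  0.02195952 -2.23986069]
top 518.0764607950878 518.0764607950878 314.1025418463768 199.9971222979504 -0.07579083767101984 [ 0.22398138 -0.02098214  1.63562975] [-2.95690161 -0.00687278 -1.57408852]
wrist 281.988082635068 281.988082635068 324.2597738733141 197.64351623164373 -0.037254562414275 [0.30664582 0.60587592 0.38353284] [ 2.87008709e+00 -1.14538109e-03 -1.93211683e+00]
```

View pics/scene0.png

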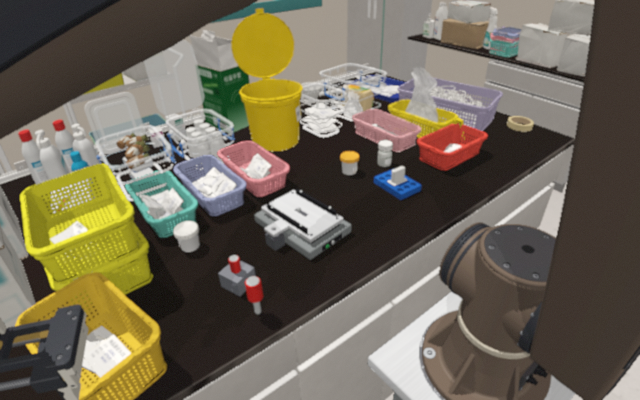

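View pics/top0.png

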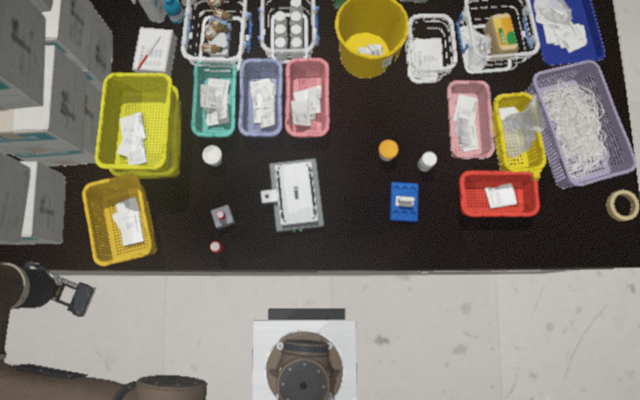

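View pics/wrist0.png

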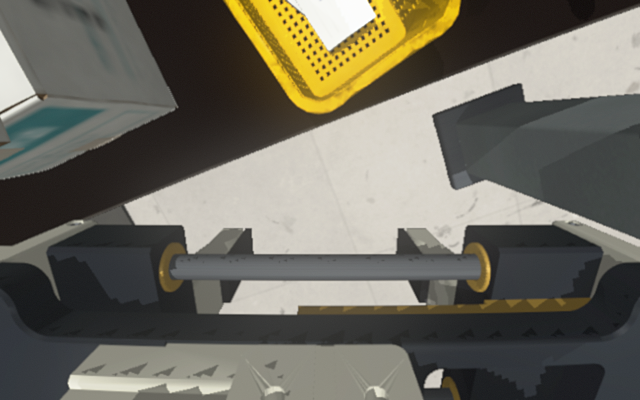

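```bash
cat > h.py <<'E'
from station import arm, viewer, spotter
import cv2, numpy as np
from scipy.spatial.transform import Rotation as R
def ray(f,px):
    K=np.array([[f['fx'],0,f['cx']],[0,f['fy'],f['cy']],[0,0,1.]])
    n=cv2.undistortPoints(np.array([[px]],float),K,np.array([f['k1'],0,0,0.]))[0,0]
    d=R.from_euler('xyz',f['attitude']).as_matrix()@np.array([n[0],n[1],1.])
    return np.array(f['eye']),d
def onz(f,px,z):
    e,d=ray(f,px); return e+d*(z-e[2])/d[2]
def proj(f,p):
    K=np.array([[f['fx'],0,f['cx']],[0,f['fy'],f['cy']],[0,0,1.]])
    Rm=R.from_euler('xyz',f['attitude']).as_matrix().T
    c=Rm@(np.array(p,float)-f['eye']); 
    return cv2.projectPoints(c.reshape(1,1,3),np.zeros(3),np.zeros(3),K,np.array([f['k1'],0,0,0.]))[0].ravel()
E
python3 - <<'E'
from h import *
Z=dict(pin_park=0,lock_pin_centre=.042,lock_hole=.052,station=0,deck_centre=.052,pin_slot=.054,carrier_centre=.032,cup_orange=0,cup_white=0,jar=0)
for c in('top','scene'):
    f=viewer.grab_frame(c)
    for k,z in Z.items():
        for r in spotter.tip_of(c,k)[:3]:
            print(c,k,round(r['conf'],2),np.round(r['at']),np.round(onz(f,r['at'],z),4))
print(arm.get_state()['t'])
E
```

```text
top pin_park 0.52 [224. 220.] [0.4655 0.2534 0.    ]
top pin_park 0.31 [265. 195.] [0.5465 0.125  0.    ]
top lock_pin_centre 0.57 [226. 216.] [0.4706 0.2426 0.042 ]
top lock_pin_centre 0.49 [218. 246.] [0.3764 0.2645 0.042 ]
top lock_hole 0.57 [266. 196.] [0.5312 0.1153 0.052 ]
top station 0.71 [295. 197.] [0.5381 0.0269 0.    ]
top deck_centre 0.56 [295. 193.] [0.5434 0.0257 0.052 ]
top pin_slot 0.63 [295. 197.] [0.5284 0.0259 0.054 ]
top carrier_centre 0.93 [407. 200.] [ 0.5213 -0.3256  0.032 ]
top carrier_centre 0.38 [297. 196.] [0.5365 0.0209 0.032 ]
top cup_white 0.59 [216. 159.] [0.6654 0.2854 0.    ]
top jar 0.61 [427. 165.] [ 0.6449 -0.4026  0.    ]
top jar 0.34 [295. 194.] [0.5493 0.0269 0.    ]
scene pin_park 0.59 [237. 284.] [0.4718 0.261  0.    ]
scene lock_pin_centre 0.62 [237. 268.] [0.4724 0.2524 0.042 ]
scene lock_pin_centre 0.6 [256. 298.] [0.3702 0.2644 0.042 ]
scene lock_hole 0.83 [271. 228.] [0.5352 0.122  0.052 ]
scene station 0.62 [301. 225.] [0.5531 0.0219 0.    ]
scene deck_centre 0.85 [299. 214.] [0.5373 0.0352 0.052 ]
scene pin_slot 0.84 [304. 210.] [0.5401 0.0183 0.054 ]
scene carrier_centre 0.7 [395. 175.] [ 0.5325 -0.3214  0.032 ]
scene cup_orange 0.59 [347. 170.] [ 0.6894 -0.2634  0.    ]
scene cup_white 0.59 [191. 247.] [0.659  0.2928 0.    ]
scene jar 0.8 [389. 163.] [ 0.632  -0.4053  0.    ]
1.25
```

```bash
python3 - <<'E'
import cv2
a=cv2.imread('pics/scene0.png')[180:330,190:370]; cv2.imwrite('pics/c1.png',cv2.resize(a,None,fx=4,fy=4,interpolation=2))
a=cv2.imread('pics/top0.png')[140:260,190:340]; cv2.imwrite('pics/c2.png',cv2.resize(a,None,fx=5,fy=5,interpolation=2))
a=cv2.imread('pics/top0.png')[130:230,370:450]; cv2.imwrite('pics/c3.png',cv2.resize(a,None,fx=5,fy=5,interpolation=2))
E
```

```text
(no output)
```

View pics/c1.png

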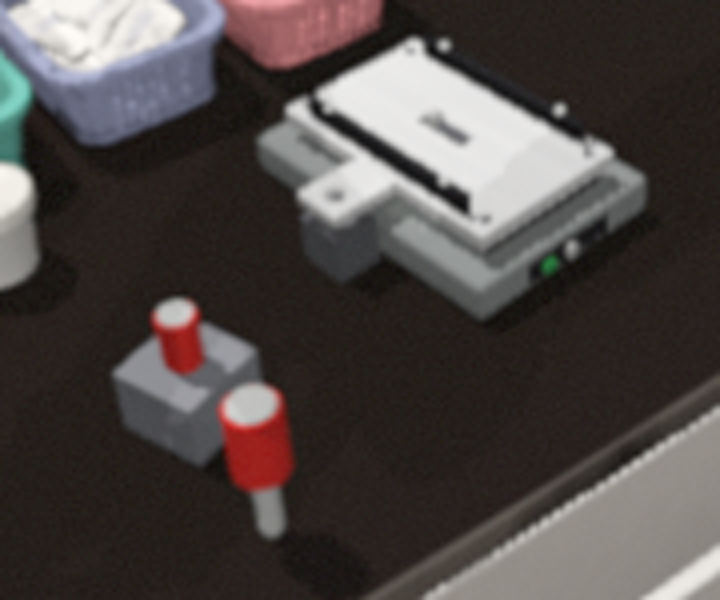

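View pics/c2.png

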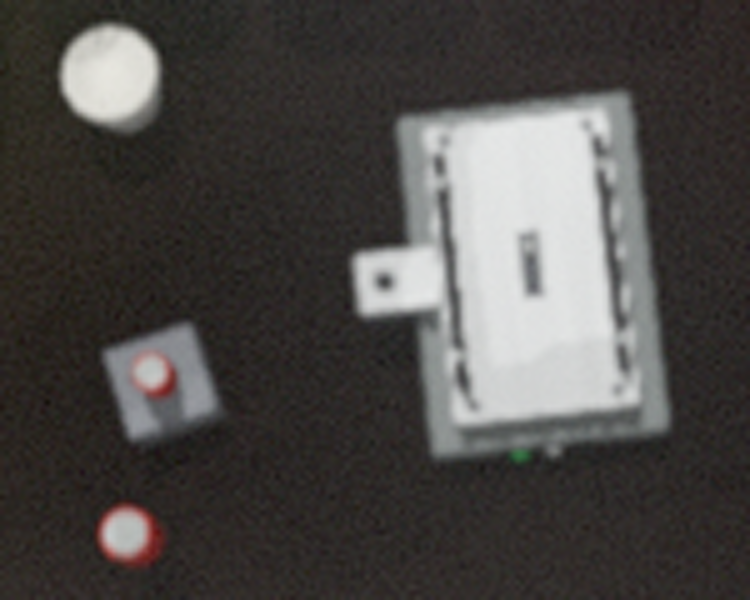

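View pics/c3.png

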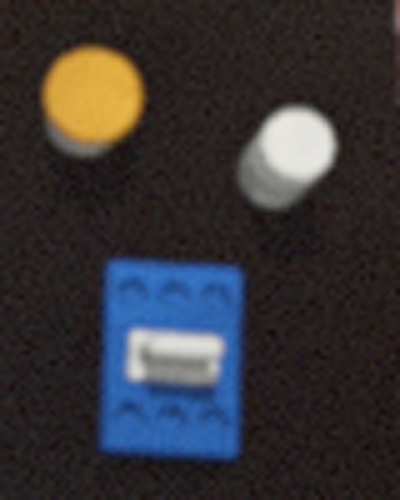

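```bash
python3 - <<'E'
from h import *
f=viewer.grab_frame('top')
def c2(x,y): return (190+x/5-.4,140+y/5-.4)
def c3(x,y): return (370+x/5-.4,130+y/5-.4)
P=lambda px,z: np.round(onz(f,px,z),4)
print('pin head',P(c2(152,372),.078)); print('hole',P(c2(384,281),.052)); print('slot',P(c2(531,264),.054))
print('big',P(c2(127,531),.09))
for a,b in(((437,140),(470,400)),((594,130),(630,390))):
    p,q=P(c2(*a),.068),P(c2(*b),.068); d=p-q; print(p,q,np.degrees(np.arctan2(d[1],d[0])))
q=[P(c3(*a),.02) for a in((108,260),(243,263),(238,460),(100,452))]; print(q,np.mean(q,0))
for a,b in((3,0),(2,1)): d=q[a]-q[b]; print(np.degrees(np.arctan2(d[1],d[0])))
print('handle',P(c3(176,352),.064),P(c2(110,75),.06))
g=viewer.grab_frame('scene')
c1=lambda x,y:(190+x/4-.4,180+y/4-.4)
P=lambda px,z: np.round(onz(g,px,z),4)
print('S pin',P(c1(176,312),.078),'hole',P(c1(335,195),.052),'slot',P(c1(445,128),.054))
s=arm.get_state();Rm=R.from_euler('xyz',s['ee_rot']).as_matrix();print(Rm,s['t'])
E
```

```text
pin head [0.4721 0.2543 0.078 ]
hole [0.5334 0.1157 0.052 ]
slot [0.5436 0.0241 0.054 ]
big [0.3739 0.2644 0.09  ]
[0.6197 0.0825 0.068 ] [0.456  0.0607 0.068 ] 7.585472742522253
[ 0.6259 -0.0153  0.068 ] [ 0.462  -0.0371  0.068 ] 7.57632410795097
[array([ 0.5852, -0.2802,  0.02  ]), array([ 0.5832, -0.3672,  0.02  ]), array([ 0.4556, -0.3589,  0.02  ]), array([ 0.461 , -0.2713,  0.02  ])] [ 0.52125 -0.3194   0.02   ]
175.90126980730838
176.2783232110293
handle [ 0.517  -0.3137  0.064 ] [0.6645 0.2899 0.06  ]
S pin [0.471  0.2565 0.078 ] hole [0.53   0.1191 0.052 ] slot [0.5404 0.0276 0.054 ]
[[-9.70527821e-06  9.35246371e-01 -3.53997494e-01]
 [-1.23615252e-05 -3.53997494e-01 -9.35246371e-01]
 [-1.00000000e+00 -4.70087729e-06  1.49967157e-05]] 1.35
```

```bash
python3 -m handwheel '{"gripper":[0.3,0.3,0.3,0.3,0.3,0.3,0.3,0.3,0.3,0.3,0.3],"travel":[[0.465,-0.751,0],[0.465,-0.751,0],[0.465,-0.751,0],[0.465,-0.751,0],[0.465,-0.751,0],[0.465,-0.751,0],[0.465,-0.751,0],[0.465,-0.751,0],[0.465,-0.751,-0.14],[0.465,-0.751,-0.14],[0.465,-0.751,-0.14]],"spin":[-1,-1,-1,-1,-1,-1,-1,-1,-1,-1,-1]}'
python3 -m handwheel '{"gripper":[0.3,0.3,0.3],"travel":[[0,0,0],[0,0,0],[0,0,0]],"spin":[-0.371,-0.371,-0.371]}'
python3 - <<'E'
from h import *
f=viewer.grab_frame('wrist'); cv2.imwrite('pics/w1.png',f['pixels']); print(f['eye'],f['attitude'])
for p in((.4715,.2555,.078),(.5317,.1175,.052)): print(proj(f,p))
for k,z in dict(lock_pin_centre=.042,lock_hole=.052,pin_slot=.054).items():
    for r in spotter.tip_of('wrist',k): print(k,round(r['conf'],2),np.round(r['at']),np.round(onz(f,r['at'],z),4))
print(arm.get_state()['eef_pos'])
E
```

```text
t: 2.45
eef_pos: [0.4703, 0.2524, 0.172]
ee_rot: [0.29, 1.564, -2.432]
force: [-1.4, -1.6, -0.4]
width: 0.0572
t: 2.75
eef_pos: [0.4718, 0.2567, 0.1767]
ee_rot: [-2.636, 1.569, 0.637]
force: [-0.2, -0.4, -0.3]
width: 0.0568
[0.4812372  0.18532116 0.31549771] [ 2.86889535e+00  1.49418034e-03 -3.01028818e+00]
[325.192778   202.49860943]
[275.86331598  28.90019269]
lock_pin_centre 0.87 [329. 193.] [0.4677 0.2562 0.042 ]
lock_pin_centre 0.74 [425. 216.] [0.3666 0.2668 0.042 ]
lock_hole 0.82 [280.  29.] [0.5286 0.1174 0.052 ]
[0.47146597 0.25632227 0.17614578]
```

View pics/w1.png

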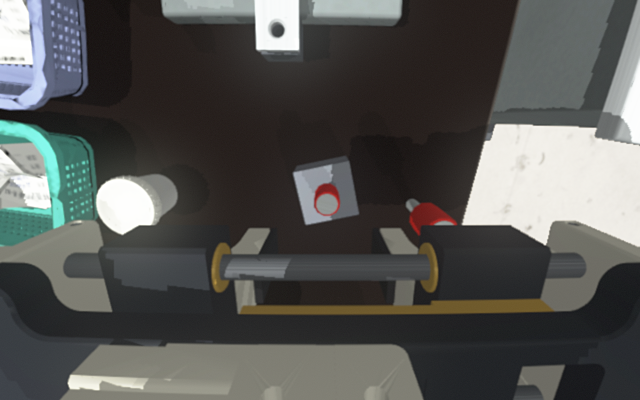

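The wrist view shows the parked (smaller) pin's head top at about (327,204), the bigger look-alike at (430,216), and the lug hole at about (278,30). The predicted pixels match the parked pin to within about 2 px.

```bash
python3 - <<'E'
from h import *
a=cv2.imread('pics/w1.png'); cv2.imwrite('pics/w1c.png',cv2.resize(a[0:240,240:400],None,fx=3.3,fy=2.5*1,interpolation=2)[:600])
c=cv2.resize(a[150:230,285:375],None,fx=6,fy=6,interpolation=2); cv2.imwrite('pics/w1d.png',c)
f=viewer.grab_frame('wrist')
print(onz(f,(327,204),.078),onz(f,(278,30),.052),arm.get_state()['eef_pos'])
E
```

```text
[0.46943063 0.25603298 0.078     ] [0.53010107 0.11814015 0.052     ] [0.4714266  0.25621847 0.17600304]
```

View pics/w1d.png

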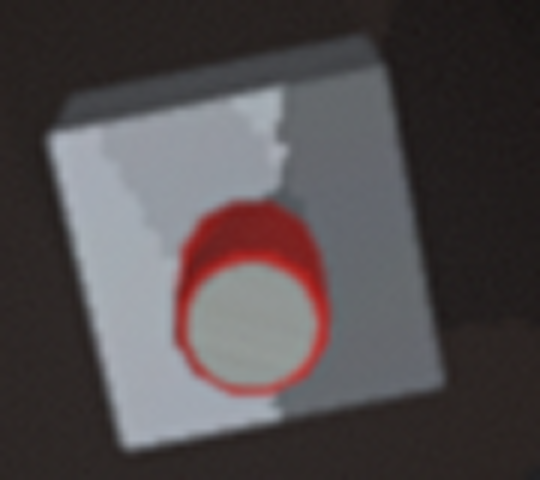

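```bash
python3 -m handwheel '{"gripper":[0.3,0.3,0.3,0.3,0.3,-1,-1,-1,-1,-1],"travel":[[-0.002,0,-0.08],[-0.002,0,-0.14],[-0.002,0,-0.19],[-0.002,0,-0.222],[-0.002,0,-0.222],[-0.002,0,-0.222],[-0.002,0,-0.222],[-0.002,0,-0.222],[-0.002,0,-0.222],[-0.002,0,-0.222]],"spin":[0,0,0,0,0,0,0,0,0,0]}' 25
```

```text
t: 4.0
eef_pos: [0.4706, 0.2559, 0.0651]
ee_rot: [-2.414, 1.57, 0.86]
force: [-0.7, 0.6, 2.8]
width: 0.0232
```

```bash
python3 -m handwheel '{"gripper":[-1,-1,-1,-1,-1,-1,-1,-1],"travel":[[0,0,0.08],[0,0,0.16],[0.03,-0.08,0.16],[0.08,-0.18,0.16],[0.121,-0.277,0.16],[0.121,-0.277,0.16],[0.121,-0.277,0.16],[0.121,-0.277,0.16]],"spin":[0,0,0,0,0,0,0,0]}'
python3 - <<'E'
from h import *
f=viewer.grab_frame('wrist'); cv2.imwrite('pics/w2.png',f['pixels']);s=arm.get_state();e=s['eef_pos'];print(s)
# expected pin foot: 36 below centre; TCP is .023 above head underside
print(proj(f,e+[0,0,-.023-.036]),proj(f,e+[0,0,.013]),proj(f,(.5305,.118,.052)))
for c in('scene','top'):
    g=viewer.grab_frame(c); cv2.imwrite(f'pics/{c}2.png',g['pixels']); print(proj(g,e+[0,0,-.059]),proj(g,(.5305,.118,.052)))
E
```

```text
t: 4.8
eef_pos: [0.5308, 0.1173, 0.1446]
ee_rot: [-1.08, 1.571, 2.193]
force: [-0.7, 0.8, -0.8]
width: 0.0239
{'t': 4.85, 'q': array([ 5.78959120e-01,  2.33971196e-01, -4.15496975e-01, -1.16816690e-04,
       -9.21277039e-01, -4.46377312e-01]), 'qd': array([ 0.01399478, -0.00059924,  0.00090067,  0.00167951,  0.00071891,
        0.00159786]), 'joint_efforts': array([-7.68688191e-01, -4.40795338e+01,  2.49287707e+01,  5.99832237e+00,
       -1.46056933e-02,  6.27684363e-03]), 'eef_pos': array([0.53071978, 0.11781896, 0.14458149]), 'ee_rot': array([-1.62680483,  1.57069018,  1.64729898]), 'force': array([ 0.24188672,  0.29810693, -0.32145365]), 'moment': array([ 0.08977243, -0.03613882, -0.00066029]), 'width': 0.02346581267529675}
[324.67236459 219.97717464] [324.86170899 269.62391666] [324.8464814  206.73020831]
[272.36057387 217.14817276] [273.59627331 228.07837632]
[264.7689057  194.55461391] [265.64443101 196.71599905]
```

View pics/w2.png

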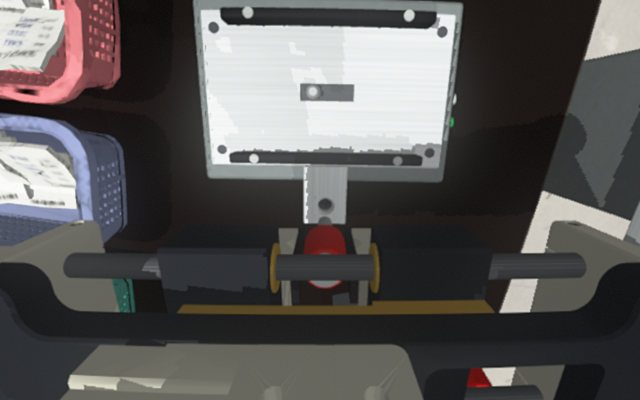

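```bash
python3 - <<'E'
import cv2
a=cv2.imread('pics/scene2.png')[140:260,210:370]; cv2.imwrite('pics/s2c.png',cv2.resize(a,None,fx=5,fy=5,interpolation=2))
E
```

```text
(no output)
```

View pics/s2c.png

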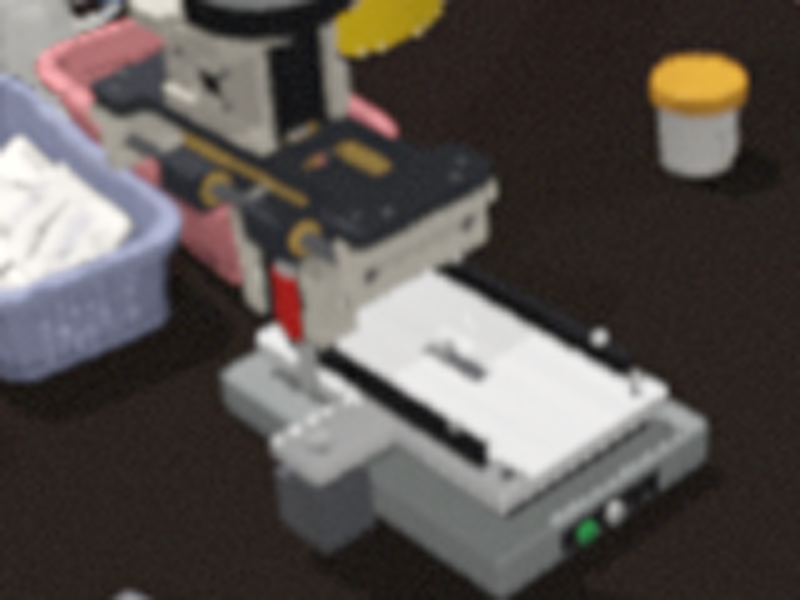

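```bash
python3 - <<'E'
from h import *
a=cv2.imread('pics/w2.png')[160:300,270:390]; cv2.imwrite('pics/w2c.png',cv2.resize(a,None,fx=4.2,fy=4.2,interpolation=2))
a=cv2.imread('pics/w2.png')[70:115,285:370]; cv2.imwrite('pics/w2e.png',cv2.resize(a,None,fx=8,fy=8,interpolation=2))
E
```

```text
(no output)
```

View pics/w2c.png

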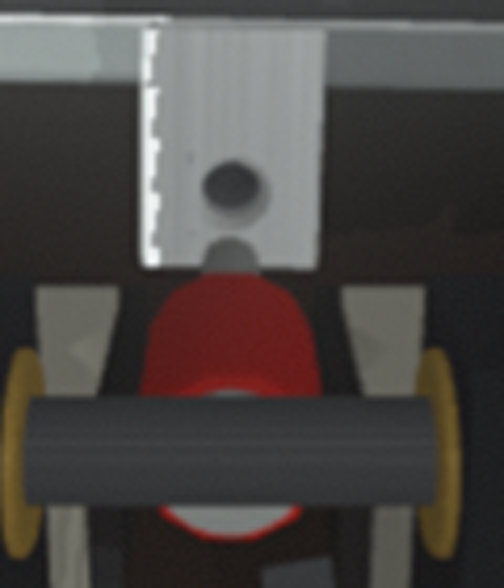

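View pics/w2e.png

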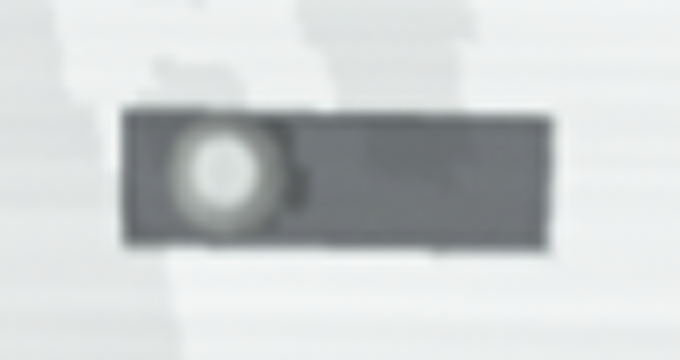

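```bash
python3 - <<'E'
from h import *
f=viewer.grab_frame('wrist')
print('hole',onz(f,(326.2-.4,205.7-.4),.052),onz(f,(325-.4,204-.4),.050))
o=lambda x,y,z:onz(f,(285+x/8-.4,70+y/8-.4),z)
print('slot c',o(337,178,.054),'pin top',o(224,172,.061), 'ends',o(125,178,.054),o(550,178,.054))
print(arm.get_state()['eef_pos'])
E
```

```text
hole [0.52968984 0.11757097 0.052     ] [0.53083223 0.11679649 0.05      ]
slot c [0.54140174 0.02656104 0.054     ] pin top [0.55186704 0.02806224 0.061     ] ends [0.56158463 0.02926481 0.054     ] [0.52112772 0.02379257 0.054     ]
[0.53063058 0.11830534 0.14459785]
```

```bash
python3 -m handwheel '{"gripper":[-1,-1,-1,-1,-1,-1,-1],"travel":[[-0.002,0,-0.04],[-0.002,0,-0.06],[-0.002,0,-0.075],[-0.002,0,-0.085],[-0.002,0,-0.095],[-0.002,0,-0.095],[-0.002,0,-0.095]],"spin":[0,0,0,0,0,0,0]}'
```

```text
t: 5.7
eef_pos: [0.5301, 0.1174, 0.0972]
ee_rot: [-2.967, 1.571, 0.307]
force: [-0.7, 0.6, -0.0]
width: 0.0234
```

```bash
python3 -m handwheel '{"gripper":[-1,-1,-1,-1,-1,-1],"travel":[[0,0,-0.01],[0,0,-0.02],[0,0,-0.03],[0,0,-0.038],[0,0,-0.046],[0,0,-0.046]],"spin":[0,0,0,0,0,0]}'
```

```text
t: 6.3
eef_pos: [0.5302, 0.1172, 0.0739]
ee_rot: [1.835, 1.57, -1.174]
force: [-0.2, -1.1, 3.7]
width: 0.0236
```

```bash
python3 -m handwheel '{"gripper":[0.1,0.1,0.1,0.1,0.1,0.1],"travel":[[0,0,0],[0,0,0],[0,0,0],[0,0,0.08],[0,0,0.16],[0,0,0.16]],"spin":[0,0,0,0,0,0]}'
python3 - <<'E'
from h import *
f=viewer.grab_frame('wrist'); cv2.imwrite('pics/w3.png',f['pixels'])
f=viewer.grab_frame('scene'); cv2.imwrite('pics/s3.png',cv2.resize(f['pixels'][140:260,210:370],None,fx=5,fy=5,interpolation=2))
E
```

```text
t: 6.9
eef_pos: [0.5328, 0.1186, 0.1595]
ee_rot: [-2.861, 1.562, 0.414]
force: [-0.3, 0.7, -0.1]
width: 0.0482
```

View pics/w3.png

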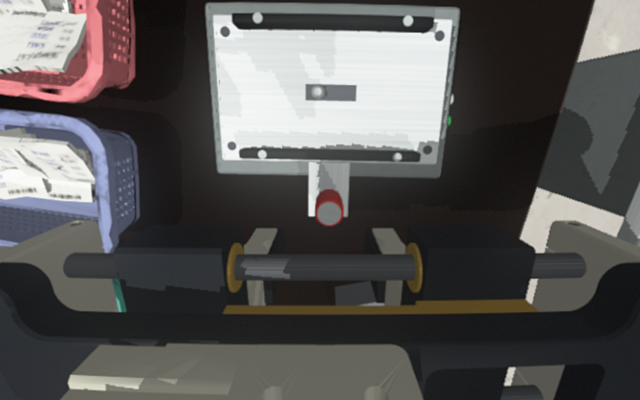

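View pics/s3.png

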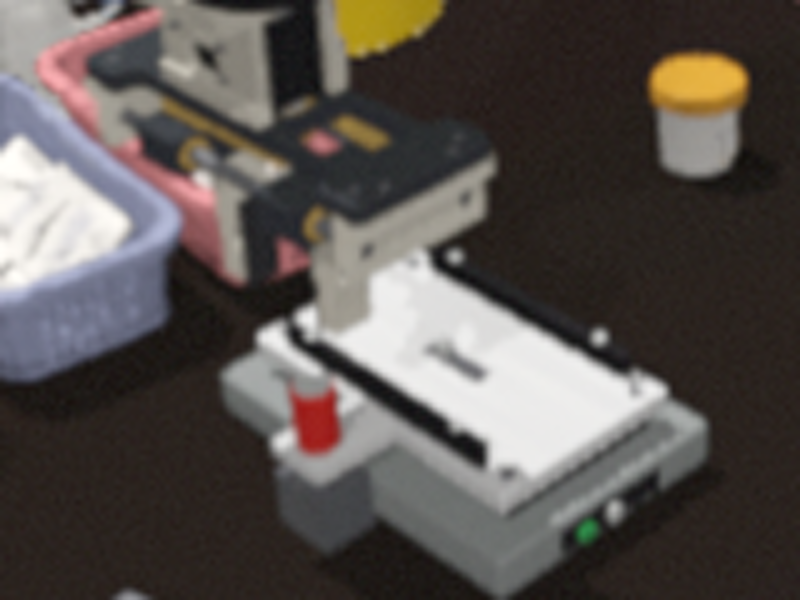

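```bash
python3 -m handwheel '{"gripper":[0.1,0.1,0.1,0.1,0.1,0.1,0.1,0.1,0.1,0.1,0.1,0.1,0.1],"travel":[[0,0,0.06],[-0.022,-0.868,0.06],[-0.022,-0.868,0.06],[-0.022,-0.868,0.06],[-0.022,-0.868,0.06],[-0.022,-0.868,0.06],[-0.022,-0.868,0.06],[-0.022,-0.868,0.06],[-0.022,-0.868,0.06],[-0.022,-0.868,0.06],[-0.022,-0.868,0.0],[-0.022,-0.868,0.0],[-0.022,-0.868,0.0]],"spin":[0,-0.258,-0.258,-0.258,-0.258,-0.258,-0.258,-0.258,-0.258,-0.258,-0.258,-0.258,-0.258]}'
python3 - <<'E'
from h import *
f=viewer.grab_frame('wrist'); cv2.imwrite('pics/w4.png',f['pixels'])
e=arm.get_state()['eef_pos'];print(e,f['eye'],f['attitude'])
print(proj(f,(.519,-.317,.064)))
for r in spotter.tip_of('wrist','carrier_centre'): print(r,onz(f,r['at'],.032))
E
```

```text
t: 8.3
eef_pos: [0.518, -0.3164, 0.1529]
ee_rot: [-0.159, 1.567, 2.912]
force: [0.6, 0.1, 0.6]
width: 0.0483
[ 0.51887508 -0.31629675  0.15411112] [ 0.51361177 -0.38818574  0.29168744] [ 2.86909325 -0.0033974   3.07173122]
[322.86520073 206.48144508]
{'at': [322.5, 196.8], 'conf': 0.56} [ 0.51941605 -0.31668455  0.032     ]
```

View pics/w4.png

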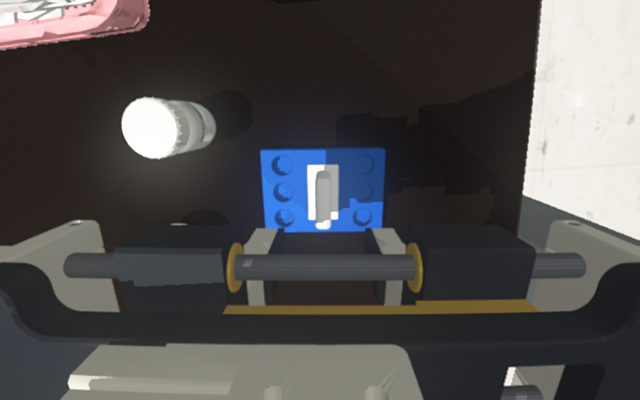

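```bash
python3 - <<'E'
from h import *
f=viewer.grab_frame('wrist')
a=cv2.imread('pics/w4.png')[140:240,255:395]; cv2.imwrite('pics/w4c.png',cv2.resize(a,None,fx=5.5,fy=5.5,interpolation=2))
q=[onz(f,p,.02) for p in((262,149.5),(384.5,148.5),(385.5,232),(263.5,232))];print(np.round(q,4),np.mean(q,0))
for i,j in((1,0),(2,3)): d=q[j]-q[i];print(np.degrees(np.arctan2(d[1],d[0])))
E
```

```text
[[ 0.5765 -0.364   0.02  ]
 [ 0.4587 -0.3569  0.02  ]
 [ 0.4587 -0.2703  0.02  ]
 [ 0.5859 -0.279   0.02  ]] [ 0.51993966 -0.31756503  0.02      ]
-3.4625422054986643
-3.918261293052442
```

View pics/w4c.png

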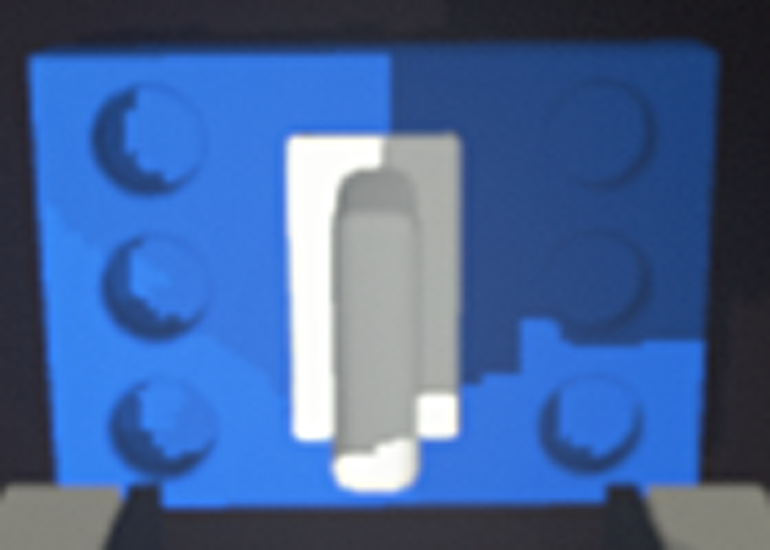

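```bash
python3 -m handwheel '{"gripper":[0.1,0.1,0.1,0.1,0.1,-1,-1,-1,-1,-1,-1],"travel":[[0,0,-0.08],[0,0,-0.14],[0,0,-0.19],[0,-0.001,-0.213],[0,-0.001,-0.213],[0,-0.001,-0.213],[0,-0.001,-0.213],[0,-0.001,-0.213],[0,-0.001,-0.213],[0,-0.001,-0.213],[0,-0.001,-0.213]],"spin":[0,0,0,0,0,0,0,0,0,0,0]}' 50
```

```text
t: 9.55
eef_pos: [0.5191, -0.3173, 0.0481]
ee_rot: [2.709, 1.57, -0.503]
force: [-0.5, 1.3, 4.4]
width: 0.0139
```

```bash
python3 -m handwheel '{"gripper":[-1,-1,-1,-1,-1,-1,-1,-1,-1,-1,-1,-1,-1,-1],"travel":[[0,0,0.06],[0,0,0.14],[0,0.02,0.2],[0.01,0.09,0.2],[0.02,0.17,0.2],[0.03,0.25,0.2],[0.04,0.33,0.2],[0.05,0.41,0.2],[0.06,0.49,0.2],[0.066,0.57,0.2],[0.066,0.64,0.2],[0.066,0.69,0.2],[0.066,0.69,0.2],[0.066,0.69,0.2]],"spin":[0,0,0,0,0.04,0.08,0.12,0.16,0.2,0.24,0.258,0.258,0.258,0.258]}'
python3 - <<'E'
from h import *
f=viewer.grab_frame('wrist'); cv2.imwrite('pics/w5.png',f['pixels']);s=arm.get_state();print(s['eef_pos'],s['force'],s['width'])
f=viewer.grab_frame('scene'); cv2.imwrite('pics/s5.png',cv2.resize(f['pixels'][130:260,220:400],None,fx=4.4,fy=4.4,interpolation=2))
f=viewer.grab_frame('top'); cv2.imwrite('pics/t5.png',cv2.resize(f['pixels'][140:250,230:370],None,fx=5,fy=5,interpolation=2))
E
```

```text
t: 10.95
eef_pos: [0.5515, 0.0283, 0.1471]
ee_rot: [0.05, 1.57, -2.958]
force: [0.3, -0.1, -1.9]
width: 0.0141
[0.5514965  0.0276472  0.14719339] [ 0.03013761  0.4936988  -2.33340044] 0.013910367353025465
```

View pics/w5.png

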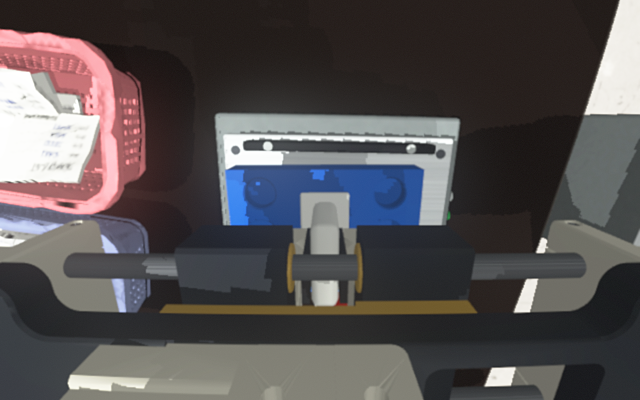

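View pics/s5.png

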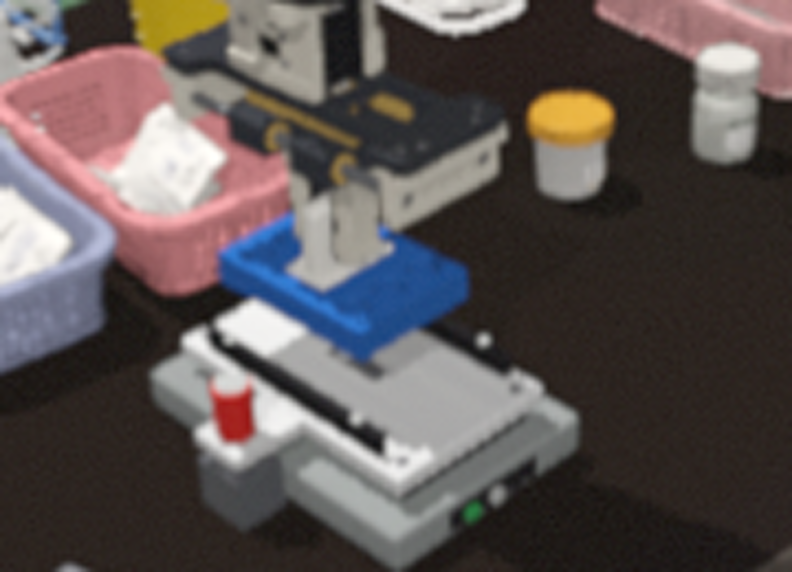

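```bash
python3 -m handwheel '{"gripper":[-1,-1,-1,-1,-1,-1],"travel":[[0,0,-0.03],[0,0,-0.055],[0,0,-0.07],[0,0,-0.078],[0,0,-0.084],[0,0,-0.084]],"spin":[0,0,0,0,0,0]}'
```

```text
t: 11.7
eef_pos: [0.5519, 0.0277, 0.1053]
ee_rot: [0.375, 1.57, -2.634]
force: [0.1, -0.8, -1.9]
width: 0.0137
```

```bash
python3 -m handwheel '{"gripper":[-1,-1,-1,-1,-1],"travel":[[0,0,-0.004],[0,0,-0.008],[0,0,-0.012],[0,0,-0.013],[0,0,-0.013]],"spin":[0,0,0,0,0]}'
```

```text
t: 12.2
eef_pos: [0.5524, 0.0279, 0.0995]
ee_rot: [-3.086, 1.57, 0.188]
force: [-0.2, 0.4, 1.8]
width: 0.0142
```

```bash
python3 -m handwheel '{"gripper":[-1,-1,-1,-1,-1,-1,-1],"travel":[[0,0,0],[0,0,-0.004],[0,0,-0.008],[0,0,-0.012],[0,0,-0.015],[0,0,-0.017],[0,0,-0.017]],"spin":[0,0,0,0,0,0,0]}'
python3 - <<'E'
from h import *
f=viewer.grab_frame('wrist'); cv2.imwrite('pics/w6.png',f['pixels']);s=arm.get_state();print(s['eef_pos'],s['force'],s['width'])
f=viewer.grab_frame('scene'); cv2.imwrite('pics/s6.png',cv2.resize(f['pixels'][130:260,220:400],None,fx=4.4,fy=4.4,interpolation=2))
E
```

```text
t: 12.9
eef_pos: [0.5535, 0.0281, 0.092]
ee_rot: [3.1, 1.568, 0.092]
force: [-0.2, 0.3, 12.5]
width: 0.0136
[0.55340032 0.02804669 0.09199771] [-0.83379248  0.05028072 12.16159416] 0.0138945100060734
```

View pics/s6.png

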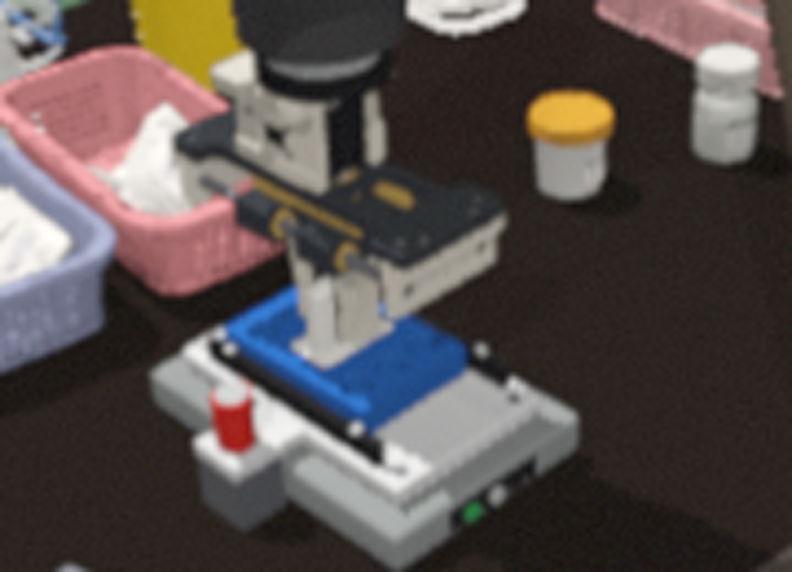

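View pics/w6.png

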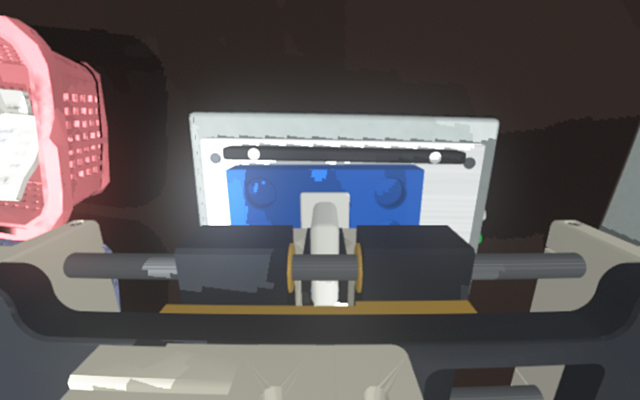

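```bash
python3 - <<'E'
from h import *
s=arm.get_state();print(s['t'],s['eef_pos'],s['force'],s['width'])
arm.job_done()
E
```

```text
13.0 [0.55338583 0.02803044 0.09199262] [-0.78159804  0.55148178 11.98482808] 0.01378384622732251
the job is handed in; nothing more can be done
```

The job is handed in at t = 13.0 s, with the gripper still holding the carrier pressed down on the deck. No verdict was reported.

- **Lock pin:** I took the smaller pin from the parking block, put it through the lug and bracket and let go. On insertion it met about 3.7 N when the head reached the lug. The pictures afterwards show the head sitting on the lug, including with the deck pressed.
- **Finding the locating pin:** It showed in a wrist picture before the carrier covered it, about 10 mm to the +x side of the slot's centre. I therefore lowered the carrier straight over it, without a feeling search.
- **Carrier:** It dropped past the pin's tip with no contact force and came to rest at the seated height. It ended about 10 to 12 mm from the deck's centre, against the 20 mm allowed, and looks square to the rails.
- **Press:** The tool went down 7.5 to 8 mm from seated. The push was about 12 N on the sensor, roughly 14 N with the carrier's weight, so the deck should be at its stop. I could not read the deck's travel directly.
- **Bystanders:** The orange cup and the jar look unmoved in the last picture. The white cup was out of view there, but nothing passed near it. I did not re-measure any of them.

No check failed. The only disagreement was about 3 mm between the top and scene cameras on the first position estimates, which the wrist camera settled.

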